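# Show a cup's foot in the inspection mirror

## Robot

A 6-joint arm with a two-finger parallel gripper is mounted at the origin on the work surface. World frame = base frame: x ahead of the robot, y to its left, z up, the work surface at z = 0. Lengths are in mm, angles in degrees, forces in N, time in s.
With the tool pointing down it reaches from about 350 to 875 mm from the base axis. Payload 4.2 kg.
Tool frame: the origin (TCP) lies between the finger pads, 19 mm behind the fingertips; this is the grasp point; z points along the fingers, y is the line along which they close (so a half turn about z gives the same grasp; the last joint's range is limited). The gripper opens to 85 mm and grips with 20 to 120 N. Pads are 22 mm wide; open, the fingers measure 114 mm over their backs; the gripper's body (76 mm by 85 mm) begins 54 mm behind the grasp point. The pads swing forward as they close: fully open they stand 13 mm farther back than shut.
Start: joints at [87.983, 22.042, 0.453, 0, -68.411, -14.817], TCP at [180.962, 598.207, 250.012] pointing down, gripper open.
Joint ranges: [-179.83, 179.83], [-69.29, 118.12], [-61.27, 80.66], [-181.25, 117.63], [-171.15, -9.14], [-177.46, 177.46]. Speed limits (degrees/s): [159.86, 159.86, 180, 180, 180, 180].

## Interface

Orientations are given as a 3x3 rotation matrix whose columns are the frame's x, y, z axes.
In Python, from plant import arm, jaws, readout, cams, ticket gives the robot as it stands. Calls block until the motion is done:
- arm.move_ptp(position, orientation): joint-space move of the TCP to a pose.
- arm.move_l(position, frame=None, vel=150): straight line of the TCP; frame=None keeps the orientation; vel is the mean speed in mm/s.
- arm.goto_joints(angles): joint-space move.
- jaws.gripper_to(opening, newtons=None): opening from 0.0 (shut) to 1.0 (fully open); newtons is the grip in N (None keeps the last); returns when the fingers have stopped.
- arm.wait(seconds).
- arm.ik(position, orientation): joint angles nearest the present ones, or None.
- readout.get_obs(): the state.
- cams.camera(name): name is "scene" or "top" or "wrist"; returns a dict with "color" (400x640x3 uint8, blue, green, red), "range_z" (400x640 float32, mm along the optical axis (not along the pixel's ray), 0 where there is no reading), "fovy" (degrees; the focal length in pixels is half the picture's height over the tangent of half this angle, whatever the lens; pixels are square), "cx", "cy" (the principal point, pixels), "dist" ([k1, k2, p1, p2, k3] as OpenCV has them; the pictures are not rectified), "T" (4x4, takes a point from camera to world coordinates). Camera axes: x right, y down, z forward; pixel columns grow to the right and rows downward; lengths in mm; the calibration is good to about 2 mm. A picture is of the moment at which its call begins.
A pose or a line that the arm cannot do raises arm.IKError and nothing moves.
- ticket.finish_job(): hands the job in; it is judged then, once.
The state is a dict: "clock": time; "joint_positions": joint angles; "dq": joint speeds; "tau": joint torques, N m; "ee_pos": TCP position; "tool_rot": TCP orientation; "ft_force": force on the tool from outside, world axes, zero at the start; "moment": the same for the moment, N m; "gripper_width": opening from 0.0 (shut) to 1.0 (fully open); "grip_force": force on a finger pad.
Only numpy, scipy, OpenCV 4.12 (cv2) and the standard library are available. Lean on these libraries where they do the work, as an engineer would, in place of code of your own. Each camera call takes 0.05 s, during which the arm holds its last target. There are 200 camera calls.

## Task

Pick up the blue rail carrier by its black handle and carry it, with the freshly glazed cup in its free-running yellow trolley, over to the round inspection mirror. Bring the trolley to a standstill at the middle of the rails, between the red bands, with the cup straight above the red dot at the mirror's centre and the carrier's feet about 6 cm above the mirror; keep it there for six seconds, and finish while still holding it there. The trolley must never run against the buffers at the ends of the rails; do not touch the mirror, and leave the other things on the bench alone.

Things in the scene. Friction and masses are not known exactly. Their poses are not given: they have to be found in the camera images.
- carrier: Blue rail carrier, 340 mm long along its y (the rails), nominally 0.5 kg, standing level on two end plates; z up, handle on its -x side. Origin: its middle, at underside level. End plates 85 mm high, x -62 to +62 mm, at y = -165 and +165 mm; rails at x = -36 and +36 mm, 45 mm up. Red bands at y = -70 and +70 mm: with the 80 mm long trolley between them, 30 mm to spare either way.
- carrier_handle (a point): Grip point on the carrier's black handle, at x = -120, y = 0, z = 98 mm in the carrier's frame (axes as the carrier's). The handle is an upright plate 14 mm thick in x, 50 mm wide in y, from 30 to 120 mm above the carrier's underside; pinch it from above, fingers closing along the carrier's x, the TCP at this point. A light grip of 30 to 50 N is enough; a hard one rattles.
- trolley (a joint): Position in m of the yellow trolley along the carrier's y, 0 in the middle, held on the rails; starts off the middle. Nominally 0.3 kg with its cup. It runs almost freely: friction 0.001 N, damping 0.01 N s/m. Rails rising by a rad towards +y give it -9.81*a along y; accelerating the carrier along +y by A gives it -A relative to the carrier. It strikes the rubber buffers at -0.117 and +0.117.
- cup_center (a point): Centre of the terracotta cup (58 mm diameter, 44 mm high) that hangs in the trolley's frame; on the carrier's x = 0, 60 mm above the carrier's underside. Axes as the carrier's. The trolley frame is 86 x 80 mm.
- mirror: Round flat inspection mirror in a black low foot, 120 mm diameter, 20 mm high, fixed to the bench, with a 19 mm red dot at its centre. Origin: centre of its underside, on the bench.
- beaker: Pale pink bisque beaker, 84 mm rim diameter, 95 mm high, loose, bystander. Origin under its centre.
- bowl: Pale brown bisque bowl, 130 mm rim diameter, 55 mm high, loose, bystander. Origin under its centre.
- jar: Green glass glaze jar with white cap, 68 mm diameter, 90 mm high, loose, bystander. Origin under its centre.
- brush: Glaze brush lying on the bench, about 25 mm high at most, loose, bystander. Origin under its middle.
- stone: Yellow rubbing stone, 80 x 50 x 30 mm, loose, bystander. Origin under its centre.
Mind the look-alikes: they are no part of the job. Several things look just like the mirror: the one meant starts nearest to the robot's base.

How it is judged (in metres and radians):
On the way, in this order (a step that is already met when the one before it is completed fails the run):
1. the carrier is lifted clear of the bench (height (world z) of carrier above 0.03 m), for 0.2 s.
2. the trolley stays between the red bands with the cup above the mirror's red dot, the carrier held clear above the mirror, for 5 s (value of joint trolley between -0.03 and 0.03 m and horizontal distance between cup_center and mirror below 0.035 m and height (world z) of carrier between 0.045 and 0.14 m and angle between carrier's own z axis and vertical below 0.15 rad), for 5 s.
At the end, for the whole second after the job is handed in: The gripper still holds the carrier upright within 0.15 rad, its underside 45 to 140 mm above the bench, clear of the mirror; the trolley is within 35 mm of the middle of the rails, the cup within 40 mm horizontally of the mirror's centre, and the trolley slower than 0.06 m/s on its rails (value of joint trolley between -0.035 and 0.035 m and horizontal distance between cup_center and mirror below 0.04 m and height (world z) of carrier between 0.045 and 0.14 m and angle between carrier's own z axis and vertical below 0.15 rad and velocity of joint trolley between -0.06 and 0.06 m/s and contact force between the fingers and carrier above 1 N and contact force between carrier and mirror below 0.2 N); the arm keeps its last pose, push and grip.
It fails at once if the trolley runs against a buffer (value of joint trolley above 0.1155 m or value of joint trolley below -0.1155 m).
It fails at once if the mirror is touched by the carrier or robot (contact force between mirror and anything else above 1 N).
It fails at once if a bystander is moved by more than 20 mm (distance of any of beaker, bowl, jar, brush, stone from where it was at the start of the episode above 0.02 m).
It also fails if it takes over 64 s, if anything falls off the work surface, if the arm or the gripper's body presses on something with over 40 N, if the wrist force passes 120 N, or if a joint passes its speed limit or range.

## Working session

There is one attempt and no reset: what is moved stays moved. The work goes in short steps, each a Python script; the robot and the scene stay as the last script left them, time stands still between calls to the robot, and variables do not carry over. Pictures are saved under pics/ and viewed, at most 10 in all, crops included, and the job is handed in when it is done.

```bash
ls; mkdir -p pics
python3 - <<'E'
from plant import arm, jaws, readout, cams, ticket
import cv2,numpy as np
for n in ("scene","top"):
    c=cams.camera(n); cv2.imwrite(f"pics/{n}0.png",c["color"]); np.savez(f"{n}0.npz",**c)
    print(n,c["fovy"],c["cx"],c["cy"],c["dist"],np.round(c["T"],3).tolist())
o=readout.get_obs(); print(o["clock"],o["ee_pos"],o["tool_rot"])
E
```

```text
pics
scene 47.81445370042437 319.12931043805673 197.65194053276508 [-0.11234557  0.          0.          0.          0.        ] [[0.833, 0.396, -0.386, 1059.946], [0.552, -0.618, 0.559, -730.962], [-0.017, -0.679, -0.734, 1046.479], [0.0, 0.0, 0.0, 1.0]]
top 44.41044271850579 324.4363386076528 200.31771123989796 [-0.0287316  0.         0.         0.         0.       ] [[-0.022, -0.993, 0.114, 382.221], [-1.0, 0.021, -0.002, 0.155], [-0.0, -0.114, -0.993, 1492.792], [0.0, 0.0, 0.0, 1.0]]
0.1 [180.82814496 597.74489935 249.03346873] [[ 9.57122213e-01 -2.89684099e-01 -4.37272601e-04]
 [-2.89684392e-01 -9.57120233e-01 -1.95282220e-03]
 [ 1.47179086e-04  1.99576055e-03 -9.99997998e-01]]
```

View pics/top0.png

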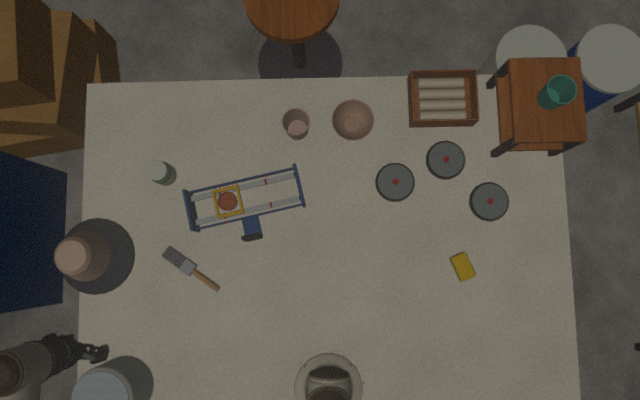

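View pics/scene0.png

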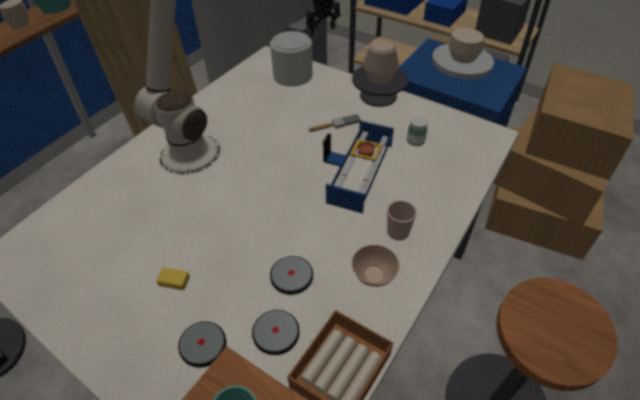

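Top view: carrier from (185,210) to (302,185), handle at (252,236), cup at (228,202). The mirrors' red dots are at (395,182), (445,160) and (489,201). In the scene view the same dots are near (291,272), (275,331) and (201,342), and the handle is at (327,147).

```bash
cat > hlp.py <<'E'
import numpy as np, cv2
def K(c):
    f=200/np.tan(np.radians(float(c["fovy"]))/2); return np.array([[f,0,float(c["cx"])],[0,f,float(c["cy"])],[0,0,1]])
def rays(c,uv):
    n=cv2.undistortPoints(np.asarray(uv,float).reshape(-1,1,2),K(c),np.asarray(c["dist"])).reshape(-1,2)
    return np.c_[n,np.ones(len(n))]
def deproj(c,uv):
    uv=np.asarray(uv); d=c["range_z"][uv[:,1].astype(int),uv[:,0].astype(int)]
    return (rays(c,uv)*d[:,None])@c["T"][:3,:3].T+c["T"][:3,3]
def cloud(c):
    u,v=np.meshgrid(np.arange(640),np.arange(400)); P=deproj(c,np.c_[u.ravel(),v.ravel()]).reshape(400,640,3)
    P[c["range_z"]<=0]=np.nan; return P
def tri(c1,p1,c2,p2):
    A=[];b=[]
    for c,p in ((c1,p1),(c2,p2)):
        d=c["T"][:3,:3]@rays(c,[p])[0]; d/=np.linalg.norm(d); M=np.eye(3)-np.outer(d,d); A.append(M); b.append(M@c["T"][:3,3])
    x,r,_,_=np.linalg.lstsq(np.vstack(A),np.hstack(b),rcond=None); return x, np.sqrt(r)
def blobs(c,lo,hi,minA=8):
    h=cv2.cvtColor(c["color"],cv2.COLOR_BGR2HSV); m=cv2.inRange(h,lo,hi)
    n,l,s,ce=cv2.connectedComponentsWithStats(m); return [(s[i,4],ce[i]) for i in range(1,n) if s[i,4]>=minA],l
E
python3 - <<'E'
from hlp import *
t=dict(np.load("top0.npz"));s=dict(np.load("scene0.npz"))
def red(c,p,r=7):
    x,y=p; w=c["color"][y-r:y+r+1,x-r:x+r+1].astype(float); g=np.clip(w[...,2]-np.maximum(w[...,0],w[...,1])-35,0,None)
    v,u=np.mgrid[-r:r+1,-r:r+1]; return np.array([x+(u*g).sum()/g.sum(),y+(v*g).sum()/g.sum()])
for a,b in (((395,182),(291,272)),((445,160),(275,331)),((489,201),(201,342))):
    pa,pb=red(t,a),red(s,b); x,r=tri(t,pa,s,pb); print("mirror",pa,pb,x.round(1),r,np.hypot(*x[:2]).round(1), deproj(t,[pa.round()]).round(1))
Pt=cloud(t);Ps=cloud(s)
for n,c,P in (("top",t,Pt),("scene",s,Ps)):
    roi=(P[...,0]>330)&(P[...,0]<700)&(P[...,1]>0)&(P[...,1]<430)
    h=cv2.cvtColor(c["color"],cv2.COLOR_BGR2HSV)
    blue=roi&(h[...,0]>100)&(h[...,0]<130)&(h[...,1]>90)&(P[...,2]>8)
    hd=roi&(P[...,2]>103)&(P[...,2]<130)&(P[...,0]<560)
    top=blue&(P[...,2]>78)&(P[...,2]<92)
    print(n,blue.sum(),hd.sum(),top.sum()); 
    if hd.sum(): print(" handle",np.nanmean(P[hd],0).round(1),cv2.minAreaRect(P[hd][:,:2].astype(np.float32)),np.percentile(P[hd][:,2],[5,50,95]).round(1))
    q=P[top]
    if len(q): print(" plates", cv2.minAreaRect(q[:,:2].astype(np.float32)), np.percentile(q[:,2],[5,50,95]).round(1)); 
    y=roi&(h[...,0]>18)&(h[...,0]<35)&(h[...,1]>120)&(P[...,2]>30); print(" trolley",y.sum(),np.nanmean(P[y],0).round(1), cv2.minAreaRect(P[y][:,:2].astype(np.float32)))
    np.save(n+"_plates.npy",q)
    # bystanders etc: height summary
for n,(u,v) in dict(beaker=(296,124),bowl=(353,120),jar=(160,172),brush=(180,260),stone=(463,266)).items():
    print(n,Pt[v,u].round(0))
for n,a in (("handle",dict(t=(252,238),s=(327,140))),("cup",dict(t=(228,202),s=(366,149)))): 
    x,r=tri(t,a["t"],s,a["s"]); print("tri",n,x.round(1),r)
cv2.imwrite("pics/crop.png",np.hstack([cv2.resize(t["color"][150:250,170:310],None,fx=3,fy=3,interpolation=2),cv2.resize(s["color"][110:210,310:410],None,fx=3,fy=3,interpolation=2)]))
E
```

```text
mirror [395.         181.05980861] [290.86561265 272.08036891] [ 606.7 -218.8   20.1] [1.05906674] 645.0 [[ 606.5 -219.5   19.1]]
mirror [445.89732143 158.82589286] [274.98822464 329.33242754] [ 672.4 -377.2   20.4] [1.50361297] 770.9 [[ 670.9 -378.    21.4]]
mirror [489.85617978 200.68539326] [200.86135182 341.40814558] [ 540.6 -504.4   20.5] [1.60566082] 739.4 [[ 539.  -505.9   19.8]]
top 243 95 86
 handle [443.1 207.3 118.2] ((443.1947326660156, 208.44837951660156), (13.455470085144043, 51.43758773803711), 11.525471687316895) [111.7 118.4 125.2]
 plates ((559.00244140625, 233.2411651611328), (115.52375030517578, 334.70697021484375), 12.280115127563477) [79.3 83.9 88.4]
 trolley 261 [550.7 282.2  65.8] ((550.7371826171875, 282.12469482421875), (84.81906127929688, 79.71937561035156), 12.128783226013184)
scene 1255 72 130
 handle [449.1 206.9 115.1] ((447.253173828125, 209.89907836914062), (13.730419158935547, 53.553123474121094), 10.070404052734375) [105.7 116.5 120.7]
 plates ((537.099853515625, 223.61126708984375), (173.02113342285156, 341.2414855957031), 13.497825622558594) [78.4 81.4 85.8]
 trolley 167 [547.6 275.3  62.7] ((531.650146484375, 254.425537109375), (163.5161590576172, 129.6329345703125), 79.31292724609375)
beaker [795.  80.   4.]
bowl [804. -98.   5.]
jar [637. 474.  88.]
brush [381. 432.  21.]
stone [ 346. -410.   32.]
tri handle [443.2 207.  106. ] [7.1891684]
tri cup [550.4 281.9  63.2] [4.01553567]
```

View pics/crop.png

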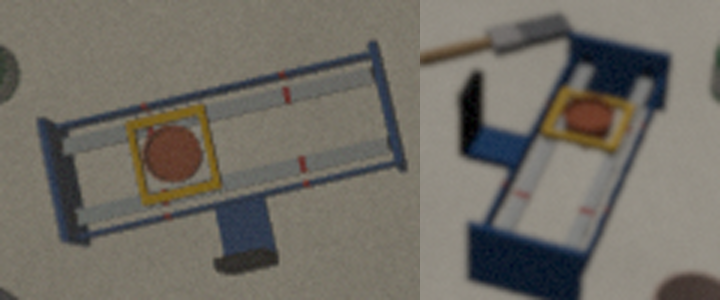

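The crop shows the handle (black top, centre about (246,260) in the left panel) on the carrier's −x side. The trolley sits off-centre towards +y.

Measured so far:
- **Carrier:** centre at about (560,233), yaw about 12.2°. The handle measured at (443,207.5,118 top) agrees with the model.
- **Trolley:** about +50 mm.
- **Mirror:** the nearest one is at (606.7,−219), top at 20 mm.

Next I go to hover and time small moves.

```bash
cat >> hlp.py <<'E'
from scipy.spatial.transform import Rotation as Ro
YAW=np.radians(12.2); XC=np.array([np.cos(YAW),np.sin(YAW),0]); YC=np.array([-np.sin(YAW),np.cos(YAW),0])
R0=np.column_stack([YC,XC,[0,0,-1.]])      # tool y = carrier x
R0b=np.column_stack([-YC,-XC,[0,0,-1.]])
def tilt(a,R): return Ro.from_rotvec(a*XC).as_matrix()@R   # a>0: rails rise towards +y
E
python3 - <<'E'
from hlp import *
from plant import arm, jaws, readout, cams, ticket
g=np.array([443.3,207.5,98])
q=np.array(readout.get_obs()["joint_positions"])
best=None
for n,R in (("R0",R0),("R0b",R0b)):
    k=arm.ik(g+[0,0,152],R); k2=arm.ik(np.array([489,-244,185]),R); print(n,None if k is None else np.round(k,1),None if k2 is None else np.round(k2,1))
    if k is not None and (best is None or abs(k[5])<abs(best[1][5])): best=(n,k,R)
print(best[0]); R=best[2]; t=lambda:readout.get_obs()["clock"]
arm.move_ptp(g+[0,0,60],R); o=readout.get_obs(); print("arr",t(),o["ee_pos"].round(2) if hasattr(o["ee_pos"],'round') else o["ee_pos"])
p=g+[0,0,60]
for d,a,v in ((0,.01,150),(0,0,1000),(5,0,150),(10,.005,150),(10,0,100)):
    t0=t(); arm.move_l(p+np.array([0,-d,0]),tilt(a,R),vel=v); o=readout.get_obs(); t1=o["clock"]
    print("l",d,a,v,round(t1-t0,3),"err",np.round(np.array(o["ee_pos"])-(p+[0,-d,0]),2),"rot",np.round(Ro.from_matrix(np.array(o["tool_rot"])@R.T).as_rotvec()*1e3,2),"dq",np.abs(o["dq"]).max().round(2))
    t0=t1
q=np.array(arm.ik(p+[0,-5,0],tilt(.005,R))); t0=t(); arm.goto_joints(q); print("joint",t()-t0)
t0=t(); arm.goto_joints(q); print("joint null",t()-t0)
c=cams.camera("scene"); cv2.imwrite("pics/s1.png",c["color"]); np.savez("s1.npz",**c); print(t())
E
```

```text
R0 [ 44.1   8.8 -18.    0.  -63.2 148.1] [  -9.5   17.7  -16.1    0.   -56.2 -158.3]
R0b [ 44.1   8.8 -18.    0.  -63.2 -31.9] [ -9.5  17.7 -16.1   0.  -56.2  21.7]
R0b
arr 1.85 [443.56 208.46 158.28]
l 0 0.01 150 0.25 err [0.02 0.57 0.08] rot [10.11  1.92  0.84] dq 0.25
l 0 0 1000 0.25 err [-0.1   0.17 -0.08] rot [-0.31  0.08  0.6 ] dq 0.3
l 5 0 150 0.25 err [-0.07 -0.4  -0.02] rot [-0.14  0.14 -0.47] dq 0.24
l 10 0.005 150 0.25 err [ 0.02 -0.39  0.04] rot [ 5.01  1.05 -0.69] dq 0.24
l 10 0 100 0.25 err [-0.03  0.1  -0.03] rot [-0.11  0.04  0.23] dq 0.23
joint 0.25
joint null 0.25
3.65
```

```bash
cat >> hlp.py <<'E'
def trolley(c,zc,guess=None):
    """world xy of the trolley frame's middle; zc = height of carrier underside (mm)"""
    h=cv2.cvtColor(c["color"],cv2.COLOR_BGR2HSV)
    m=cv2.inRange(h,(17,110,60),(36,255,255))
    if guess is not None:
        g=np.array([*guess,zc+65.]); q=c["T"][:3,:3].T@(g-c["T"][:3,3]); p=cv2.projectPoints(q.reshape(1,1,3),np.zeros(3),np.zeros(3),K(c),np.asarray(c["dist"]))[0].ravel()
        w=np.zeros_like(m); cv2.circle(w,tuple(int(v) for v in p.round()),45,255,-1); m&=w
    pts=cv2.findNonZero(m)
    if pts is None or len(pts)<60: return None
    n,l,s,_=cv2.connectedComponentsWithStats(cv2.dilate(m,np.ones((5,5)))); i=1+np.argmax(s[1:,4]); pts=cv2.findNonZero(m*(l==i).astype(np.uint8))
    M=cv2.moments(cv2.convexHull(pts)); uv=[M["m10"]/M["m00"],M["m01"]/M["m00"]]
    d=c["T"][:3,:3]@rays(c,[uv])[0]; o=c["T"][:3,3]; k=(zc+65-o[2])/d[2]
    return (o+k*d)[:2],len(pts),uv
E
python3 - <<'E'
from hlp import *
for f in ("top0","scene0","s1"):
    c=dict(np.load(f+".npz")); r=trolley(c,0,(550,282)); d=r[0]-[560,233]; print(f,r[0].round(1),r[1],np.round(r[2],1),"rel",d@XC[:2],d@YC[:2])
c=dict(np.load("s1.npz")); cv2.imwrite("pics/s1c.png",cv2.resize(c["color"][60:240,260:460],None,fx=3,fy=3,interpolation=2))
E
```

```text
top0 [550.4 281.8] 282 [227.3 201.2] rel 0.8898510648550033 49.69230520075786
scene0 [552. 280.] 208 [365.3 149.3] rel 2.1529481971174373 47.57795922752968
s1 [552.1 280.1] 209 [365.4 149.3] rel 2.2712391457864127 47.73146840694341
```

View pics/s1c.png

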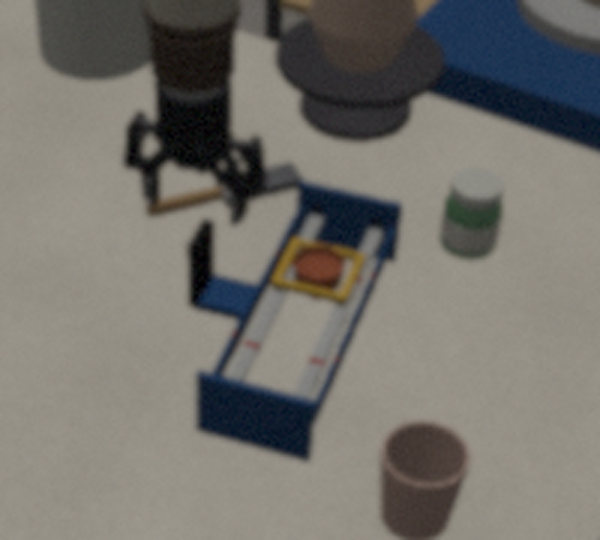

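The gripper hovers over the handle (about (200,250) in the crop) and the trolley is fully visible at (320,268). Both views agree on the trolley position, about +49 mm. Now descend and grip.

Run:
```python
from hlp import *
from plant import arm, jaws, readout, cams, ticket
g=np.array([443.3,207.5,98])
jaws.gripper_to(0.5,40)
arm.move_l(g,R0b,vel=80); o=readout.get_obs(); print(o["clock"],np.round(o["ee_pos"],2),np.round(o["ft_force"],2))
jaws.gripper_to(0.0,40); o=readout.get_obs(); print(o["clock"],o["gripper_width"],o["grip_force"],np.round(o["ee_pos"],2),np.round(o["ft_force"],2),np.round(o["moment"],2))
c=cams.camera("scene"); r=trolley(c,0,(550,282)); print(r, (r[0]-[560,233])@YC[:2])
c=cams.camera("top"); r=trolley(c,0,(550,282)); print(r); cv2.imwrite("pics/grip.png",np.hstack([cv2.resize(x["color"][a:a+130,b:b+130],None,fx=3,fy=3,interpolation=2) for x,a,b in ((c,130,180),(cams.camera("scene"),80,310))]))
```

```text
5.0417 [443.62 207.73  98.37] [ 0.03 -0.25  0.57]
5.4 0.15788576921667388 40.72748780250549 [443.94 207.96  98.7 ] [2.09 0.67 2.75] [ 0.05 -0.14 -0.11]
(array([550.80174582, 279.64965148]), 205, [364.96341918626354, 149.19036954087346]) 47.53993001513617
(array([550.18580033, 281.05318458]), 229, [227.5643274853801, 201.2231219073324])
```

View pics/grip.png

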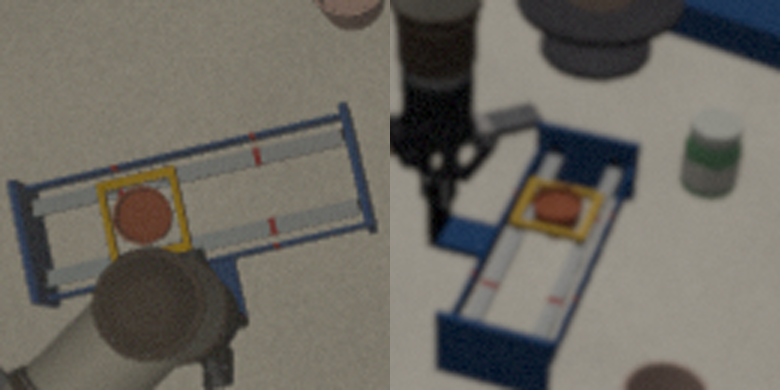

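```bash
cat > ctl.py <<'E'
from hlp import *
from plant import arm, jaws, readout, cams, ticket
import pickle,os
Y2=YC[:2]; X2=XC[:2]
class Ctl:
    def __init__(s):
        if os.path.exists("st.pkl"): s.__dict__.update(pickle.load(open("st.pkl","rb")))
        else: s.x=None; s.a=0.; s.aprev=0.; s.t=None; s.cmd=np.array([443.3,207.5,98.]); s.log=[]
    def save(s): pickle.dump(s.__dict__,open("st.pkl","wb"))
    def step(s,target,sref_d=(0.,0.),w=1.3,ctrl=True):
        """measure, then one 0.25 s move of the TCP to target with new tilt; sref_d: velocity(m/s), accel of the reference along YC"""
        o=readout.get_obs(); e=np.array(o["ee_pos"]); t=o["clock"]; p=e[:2]+120*X2; zc=e[2]-98
        c=cams.camera("scene"); guess=p+(0 if s.x is None else (s.x[0]*1e3-p@Y2))*Y2 if s.x is not None else (550,281)
        r=trolley(c,zc,guess)
        if s.x is None: s.x=np.array([r[0]@Y2/1e3,0,0]); s.P=np.diag([1e-6,1e-8,.05**2])
        else:
            dt=t-s.t; u=-9.81*(.55*s.aprev+.45*s.a)
            F=np.array([[1,dt,dt*dt/2],[0,1,dt],[0,0,1]]); s.x=F@s.x+np.array([dt*dt/2,dt,0])*u
            s.P=F@s.P@F.T+np.diag([1e-7,(.004)**2,(.006)**2])
            if r is not None:
                k=s.P[:,0]/(s.P[0,0]+.0012**2); s.x=s.x+k*(r[0]@Y2/1e3-s.x[0]); s.P=s.P-np.outer(k,s.P[0])
        s.t=t; rel=s.x[0]-p@Y2/1e3
        # predict to the middle of the coming move with the current tilt
        h=.15; acc=-9.81*s.a+s.x[2]; xs=s.x[0]+h*s.x[1]+h*h/2*acc; vs=s.x[1]+h*acc
        ref=((s.cmd+target)/2)[:2]@Y2+120*X2@Y2
        an=(w*w*(xs-ref/1e3)+2*w*(vs-sref_d[0])+s.x[2]-sref_d[1])/9.81 if ctrl else s.a
        an=float(np.clip(an,-.03,.03)); s.aprev=s.a; s.a=an; s.cmd=np.array(target,float)
        arm.move_l(s.cmd,tilt(s.a,R0b),vel=150)
        row=[t,rel*1e3,s.x[1]*1e3,s.x[2]/9.81*1e3,an*1e3,zc,*( [np.nan]*2 if r is None else r[0])]
        s.log.append(row); print("t%.2f rel%6.1f v%6.1f bias%5.1f tilt%6.1f mrad z%5.1f cup %.0f %.0f"%tuple(row)); s.save()
        return rel,s.x[1]
E
cat > lift.py <<'E'
from ctl import *
import sys
k=Ctl(); z=k.cmd[2]
for i in range(int(sys.argv[1])):
    z=min(z+9,180); rel,v=k.step(np.array([443.3,207.5,z]))
o=readout.get_obs(); print(o["grip_force"],np.round(o["ft_force"],1),np.round(o["moment"],2))
E
python3 lift.py 5
```

```text
t5.55 rel  47.2 v   0.0 bias  0.0 tilt   8.2 mrad z  0.7 cup 551 279
t5.85 rel  46.2 v -15.6 bias -1.6 tilt  -2.4 mrad z  7.3 cup 548 276
t6.15 rel  43.1 v -12.5 bias  1.3 tilt   6.5 mrad z 17.5 cup 551 275
t6.45 rel  44.4 v   1.3 bias  2.9 tilt   9.4 mrad z 27.3 cup 551 277
t6.75 rel  42.9 v -12.4 bias  2.9 tilt   4.1 mrad z 36.4 cup 552 275
39.64267909526825 [-0.1 -0.4 -8.9] [-0.31  0.77 -0.03]
```

```bash
python3 lift.py 12
```

```text
t7.05 rel  32.9 v -36.1 bias  1.9 tilt  -3.8 mrad z 45.3 cup 554 265
t7.35 rel  22.7 v -31.9 bias  1.9 tilt  -1.1 mrad z 54.2 cup 556 256
t7.65 rel  18.4 v -10.3 bias  2.7 tilt   4.4 mrad z 63.4 cup 557 252
t7.95 rel  16.1 v  -6.1 bias  2.7 tilt   3.0 mrad z 72.5 cup 557 249
t8.25 rel  11.6 v -14.7 bias  2.2 tilt  -0.3 mrad z 81.5 cup 558 244
t8.55 rel   5.9 v -17.9 bias  1.8 tilt  -1.6 mrad z 81.8 cup 559 238
t8.85 rel   1.9 v  -9.6 bias  1.8 tilt   0.7 mrad z 81.9 cup 560 235
t9.15 rel   1.1 v   0.1 bias  2.1 tilt   2.8 mrad z 82.0 cup 560 234
t9.45 rel   1.2 v   1.0 bias  2.0 tilt   2.2 mrad z 82.0 cup 560 234
t9.75 rel  -0.4 v  -5.0 bias  1.6 tilt  -0.1 mrad z 82.0 cup 561 232
t10.05 rel  -2.6 v  -5.8 bias  1.4 tilt  -0.0 mrad z 82.0 cup 561 230
t10.35 rel  -2.8 v   0.7 bias  1.6 tilt   2.0 mrad z 82.0 cup 561 230
39.656925201416016 [-0.3 -0.6 -8.2] [-0.21  0.76  0.01]
```

```bash
cat > go.py <<'E'
from ctl import *
import sys
k=Ctl(); A=np.array([443.3,207.5,180.]); B=np.array([*(np.array([606.7,-218.8])-120*X2),180.])
T=18.; tau=getattr(k,"tau",0.); L=(B-A)[:2]@Y2/1e3
for i in range(int(sys.argv[1])):
    if k.log and abs(k.log[-1][1])<40: tau=min(tau+.3,T)
    r=tau/T; s=10*r**3-15*r**4+6*r**5; rm=max(0,(tau-.15)/T) if tau<T else 1.; sd=(30*rm**2-60*rm**3+30*rm**4)/T; sdd=(60*rm-180*rm**2+120*rm**3)/T**2
    k.tau=tau; k.step(A+(B-A)*s,(L*sd,L*sdd))
E
python3 go.py 14
```

```text
t10.65 rel  -2.6 v   2.1 bias  1.6 tilt   1.6 mrad z 82.0 cup 561 230
t10.95 rel  -2.6 v  -0.1 bias  1.4 tilt   1.2 mrad z 82.0 cup 561 230
t11.25 rel  -3.0 v  -1.3 bias  1.3 tilt   1.1 mrad z 82.0 cup 561 230
t11.55 rel  -2.7 v  -0.3 bias  1.4 tilt   2.0 mrad z 82.0 cup 561 230
t11.85 rel  -2.0 v  -0.3 bias  1.4 tilt   2.3 mrad z 82.0 cup 561 230
t12.15 rel  -2.5 v  -5.6 bias  1.1 tilt   0.7 mrad z 82.0 cup 561 228
t12.45 rel  -3.5 v  -8.9 bias  0.9 tilt   0.5 mrad z 82.0 cup 561 225
t12.75 rel  -2.9 v  -5.3 bias  1.2 tilt   2.7 mrad z 82.0 cup 561 224
t13.05 rel  -0.7 v  -3.3 bias  1.4 tilt   3.8 mrad z 82.0 cup 561 223
t13.35 rel   0.2 v -10.4 bias  1.3 tilt   1.9 mrad z 82.0 cup 561 221
t13.65 rel  -0.4 v -17.1 bias  1.1 tilt   1.1 mrad z 82.0 cup 562 216
t13.95 rel  -0.7 v -17.6 bias  1.2 tilt   2.0 mrad z 81.9 cup 562 211
t14.25 rel  -0.7 v -18.7 bias  1.2 tilt   2.0 mrad z 82.0 cup 563 206
t14.55 rel   0.2 v -19.3 bias  1.3 tilt   2.9 mrad z 82.0 cup 563 200
```

Tracking is within a few mm, so I finish the transfer.

```bash
python3 go.py 52 | awk 'NR%3==0||NR>40'
```

```text
t15.45 rel   0.4 v -30.2 bias  1.2 tilt   1.7 mrad z 81.9 cup 565 178
t16.35 rel  -0.0 v -35.8 bias  1.2 tilt   1.4 mrad z 81.9 cup 569 149
t17.25 rel  -0.6 v -37.7 bias  1.3 tilt   2.6 mrad z 81.9 cup 572 114
t18.15 rel  -0.4 v -42.7 bias  1.2 tilt   2.3 mrad z 81.9 cup 576 76
t19.05 rel  -0.3 v -46.4 bias  1.2 tilt   1.3 mrad z 82.0 cup 580 35
t19.95 rel   0.3 v -47.4 bias  1.2 tilt   0.7 mrad z 81.9 cup 584 -7
t20.85 rel   0.7 v -43.4 bias  1.3 tilt   1.6 mrad z 81.9 cup 589 -48
t21.75 rel   0.0 v -43.2 bias  1.2 tilt   0.5 mrad z 81.9 cup 593 -88
t22.65 rel  -0.6 v -38.8 bias  1.1 tilt   0.0 mrad z 82.0 cup 597 -125
t23.55 rel  -0.9 v -32.1 bias  1.1 tilt  -0.1 mrad z 81.9 cup 600 -156
t24.45 rel  -1.1 v -24.2 bias  1.0 tilt   0.0 mrad z 82.0 cup 603 -181
t25.35 rel  -0.7 v -16.1 bias  1.0 tilt   0.1 mrad z 82.0 cup 604 -199
t26.25 rel  -0.2 v  -8.8 bias  1.0 tilt   0.5 mrad z 82.0 cup 606 -211
t26.85 rel   0.6 v  -5.7 bias  1.0 tilt   0.4 mrad z 82.0 cup 606 -215
t27.15 rel   0.4 v  -5.3 bias  1.0 tilt   0.3 mrad z 82.0 cup 606 -216
t27.45 rel  -0.2 v  -4.2 bias  0.9 tilt   0.2 mrad z 82.0 cup 607 -218
t27.75 rel  -0.2 v  -1.4 bias  1.0 tilt   0.9 mrad z 82.0 cup 606 -218
t28.05 rel   0.2 v   0.6 bias  1.0 tilt   1.2 mrad z 82.0 cup 606 -219
t28.35 rel   0.4 v   0.4 bias  1.0 tilt   1.1 mrad z 82.0 cup 606 -218
t28.65 rel   0.2 v  -0.8 bias  0.9 tilt   0.7 mrad z 82.0 cup 606 -219
t28.95 rel   0.1 v  -0.4 bias  1.0 tilt   1.0 mrad z 82.0 cup 606 -219
t29.25 rel   0.1 v   0.0 bias  1.0 tilt   1.0 mrad z 82.0 cup 606 -219
t29.55 rel   0.4 v   0.7 bias  1.0 tilt   1.4 mrad z 82.0 cup 606 -218
t29.85 rel   0.2 v  -0.5 bias  1.0 tilt   0.7 mrad z 82.0 cup 606 -219
t30.15 rel   0.0 v  -0.7 bias  1.0 tilt   0.9 mrad z 82.0 cup 606 -219
```

```bash
python3 go.py 25 | tail -3
python3 - <<'E'
from hlp import *
from plant import cams,readout
ims=[(cams.camera("top")["color"],120,300),(cams.camera("scene")["color"],160,220)]
cv2.imwrite("pics/end.png",np.hstack([cv2.resize(x[a:a+160,b:b+160],(390,390),interpolation=2) for x,a,b in ims]))
o=readout.get_obs(); print(o["clock"],o["grip_force"],np.round(o["ft_force"],1))
E
```

```text
t37.05 rel  -0.1 v  -0.2 bias  1.0 tilt   0.8 mrad z 82.0 cup 606 -219
t37.35 rel  -0.3 v  -0.6 bias  0.9 tilt   0.8 mrad z 82.0 cup 606 -219
t37.65 rel  -0.1 v   0.6 bias  1.0 tilt   1.3 mrad z 82.0 cup 606 -219
38.05 39.64342474937439 [ 0.1  0.3 -7.1]
```

View pics/end.png

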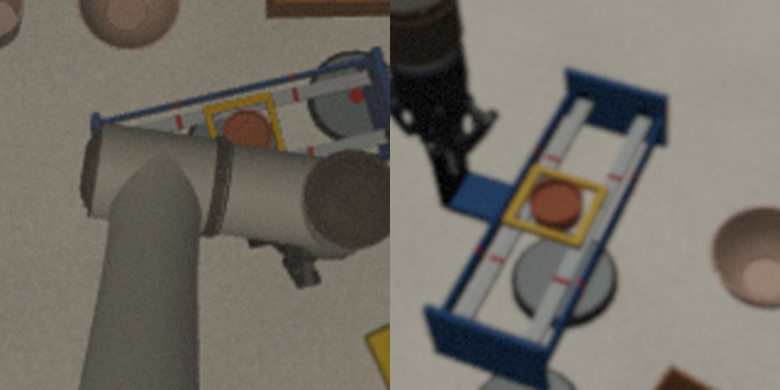

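The trolley sits midway between the red bands in both views: the yellow frame is at (245,130) in the left panel and (555,205) in the right. The measured cup position (606,−219) matches the mirror, so I hand in after a last correction.

```bash
python3 go.py 6 | tail -2; python3 -c "
from plant import ticket; print(ticket.finish_job())"
```

```text
t39.25 rel  -0.4 v  -0.3 bias  0.9 tilt   0.9 mrad z 82.0 cup 606 -219
t39.55 rel  -0.4 v   0.3 bias  0.9 tilt   0.9 mrad z 82.0 cup 606 -219
the job is handed in; nothing more can be done
None
```

I handed the job in at about 40 s of the 64 s allowed, still gripping the carrier over the mirror: the trolley measured within 1 mm of the middle of the rails and at rest for over 10 s, the cup about 1 mm from the red dot, and the feet about 62 mm above the mirror; the hand-in returned no verdict.

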